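# Sort fuel injectors by length into their lane trays

### The arm

A 7-joint arm with a two-finger parallel gripper is mounted at the origin on the work surface. World frame = base frame: x ahead of the robot, y to its left, z up, the work surface at z = 0. Lengths are in m, angles in rad, forces in N, time in s.
With the tool pointing down it reaches from about 0.425 to 0.925 m from the base axis. Payload 6.8 kg.
Tool frame: the origin (TCP) lies at the very end of the fingers, on their centre line; the grasp point (between the pads) lies 19 mm behind it; z points along the fingers, y is the line along which they close (so a half turn about z gives the same grasp; the last joint's range is limited). The gripper opens to 85 mm and grips with 20 to 120 N. Pads are 22 mm wide; open, the fingers measure 114 mm over their backs; the gripper's body (76 mm by 85 mm) begins 54 mm behind the grasp point. The pads swing forward as they close: fully open they stand 13 mm farther back than shut.
Start: joints at [1.193, 0.477, 0.022, 1.555, -0.011, 1.109, -0.083], TCP at [0.18, -0.651, 0.231] pointing down, gripper open.
Joint ranges: [-2.96, 2.96], [-0.34, 2.1], [-1.41, 1.46], [0.24, 2.44], [-1.37, 4.51], [0.17, 1.92], [-2.96, 2.96]. Speed limits (rad/s): [2.39, 2.39, 3.14, 3.14, 3.14, 3.14, 3.14].

### API

Orientations are given as a rotation vector (axis times angle).
In Python, from bench import r gives the robot as it stands. The module is installed in compiled form; this text tells all that it offers.
- The arm moves only by the tool servo_tool, never from a script. Its argument "commands" is a list of rows, each a list of 7 numbers: the turn, a rotation vector about the world's x, y, z in degrees, then the shift along the world's x, y, z in mm, then the closure, from 0 (fully open) to 1 (shut). A call has 1 to 5 rows; each row is the pose to reach, as a shift and turn from the pose commanded when the call began; what a row does not reach only later rows make up. A row lasts 1/12 s, in which the tool goes at most 41.7 mm and 7.16 degrees, less where a joint would pass 70% of its speed; a pose out of reach is approached as far as the arm can. A call with a gripper value outside its range is refused whole. The fingers move at their own pace and stop on an object; "force" is the grip in N (left out, the last holds). Time passes only in rows, so rows that repeat a pose let the fingers close. It gives the time, the measured TCP pose, the force, the opening and the grip force at its end, in the units of the state.
- r.get_obs(): the state, without advancing time (a new reading comes with each control period).
- r.grab_frame(name): name is "scene" or "top"; returns (picture, depth): 384x512x3 uint8, blue, green, red; 384x512 float32, m along the optical axis (not along the pixel's ray), 0 where there is no reading.
- r.camera_info(name): a dict with "vertical_fov" (degrees; the focal length in pixels is half the picture's height over the tangent of half this angle, whatever the lens; pixels are square), "cx", "cy" (the principal point, pixels), "D" ([k1, k2, p1, p2, k3] as OpenCV has them; the pictures are not rectified), "cam_to_world" (4x4, takes a point from camera to world coordinates). Camera axes: x right, y up, looking along -z (the intrinsics and any distortion apply to the point x, -y, -z); pixel columns grow to the right and rows downward; lengths in m; the calibration is good to about 2 mm. A picture is of the moment at which its call begins. camera_info takes no time and is no camera call.
- r.hand_in(): hands the job in; it is judged then, once.
The state is a dict: "clock": time; "joints": joint angles; "qvel": joint speeds; "tau": joint torques, N m; "tcp_pos": TCP position; "orientation": TCP orientation; "contact_force": force on the tool from outside, world axes, zero at the start; "moment": the same for the moment, N m; "grip_width": finger opening in m; "gripper_force": force on a finger pad.
Only numpy, scipy, OpenCV 4.12 (cv2) and the standard library are available. Lean on these libraries where they do the work, as an engineer would, in place of code of your own. Each camera call takes 0.05 s, during which the arm holds its last target. There are 200 camera calls.

### The job

Sort the four loose fuel injectors by length: lay the two short ones in the narrow tray beside the short one already there, and the two long ones in the wide tray beside the long one. Each must lie flat on the tray's floor, square across the lane with its nozzle end toward the tall stop rail. Do not disturb the two injectors already in the trays or the nut, socket and spark plug lying around.

Things in the scene. Friction and masses are not known exactly. Their poses are not given: they have to be found in the camera images.
- short1: loose short fuel injector lying along its x, 76 mm long: flat-sided black sleeve (grip here) 20 wide, 20 high, x -20 to +18; steel nozzle, 16 dia, to its tip at x=+34; steel inlet stem, 12 dia, to x=-42; black connector stub at x -34 to -20 reaching y=+24. Origin on the underside below the sleeve; z up as it lies
- short2: loose short fuel injector lying along its x, 76 mm long: flat-sided black sleeve (grip here) 20 wide, 20 high, x -20 to +18; steel nozzle, 16 dia, to its tip at x=+34; steel inlet stem, 12 dia, to x=-42; black connector stub at x -34 to -20 reaching y=+24. Origin on the underside below the sleeve; z up as it lies
- long1: loose long fuel injector lying along its x, 106 mm long: flat-sided black sleeve (grip here) 20 wide, 20 high, x -20 to +18; steel nozzle, 16 dia, to its tip at x=+34; steel inlet stem, 12 dia, to x=-72; black connector stub at x -34 to -20 reaching y=+24. Origin on the underside below the sleeve; z up as it lies
- long2: loose long fuel injector lying along its x, 106 mm long: flat-sided black sleeve (grip here) 20 wide, 20 high, x -20 to +18; steel nozzle, 16 dia, to its tip at x=+34; steel inlet stem, 12 dia, to x=-72; black connector stub at x -34 to -20 reaching y=+24. Origin on the underside below the sleeve; z up as it lies
- short1_tip (a point): centre of the nozzle tip of short1
- short2_tip (a point): centre of the nozzle tip of short2
- long1_tip (a point): centre of the nozzle tip of long1
- long2_tip (a point): centre of the nozzle tip of long2
- short_tray: narrow (short injectors) aluminium lane tray, fixed, 240 long (x), 98 wide (y), ends open. Origin: centre of underside; lane floor z=+6. Lane 90 wide between a low wall at -y (top z=16) and the tall stop rail at +y (top z=34), both 4 thick. An injector centred in it has its origin at y=+4. One already lies at about x=+75; the rest is free
- long_tray: wide (long injectors) aluminium lane tray, fixed, 240 long (x), 128 wide (y), ends open. Origin: centre of underside; lane floor z=+6. Lane 120 wide between a low wall at -y (top z=16) and the tall stop rail at +y (top z=34), both 4 thick. An injector centred in it has its origin at y=+19. One already lies at about x=+75; the rest is free
- short_sample: short injector (same shape as short1) already lying in the narrow tray; stays there
- long_sample: long injector (same shape as long1) already lying in the wide tray; stays there
- nut: bystander: loose steel hex nut, 24 across flats, 12 high, among the injectors; origin under its centre
- socket: bystander: steel socket, 26 dia, 28 high, standing; origin under its centre
- spark_plug: bystander: spark plug lying along its x, 74 long, 20 high

How it is judged:
By the outcome, as a careful person would: the job done as asked, in the order asked, and still so for the second after the job is handed in, with the robot touching nothing.
It also fails if it takes over 59 s, if anything falls off the work surface, if the arm or the gripper's body presses on something with over 40 N, if the wrist force passes 120 N, or if a joint passes its speed limit or range.

## Working session

There is one attempt and no reset: what is moved stays moved. The work goes in short steps, Python scripts to look and compute and a tool call to move; the robot and the scene stay as the last step left them, time stands still between calls to the robot, and variables do not carry over. Pictures are saved under pics/ and viewed, at most 10 in all, crops included, and the job is handed in when it is done.

Besides the shell and the picture viewer there is one more tool, called after "Call:" as name(argument=value, ...), one argument or row to a line, values as JSON. servo_tool: Moves the arm, as the interface text tells. Its arguments: {"type":"object","properties":{"commands":{"type":"array"},"force":{"type":"number"}},"required":["commands"]}

```bash
mkdir -p pics; python3 - <<'E'
from bench import r
import cv2,numpy as np
for n in ("top","scene"):
    p,d=r.grab_frame(n); cv2.imwrite(f"pics/{n}0.png",p); np.savez(f"{n}0.npz",p=p,d=d)
    i=r.camera_info(n); print(n,{k:np.round(v,4).tolist() for k,v in i.items()})
print(r.get_obs())
E
```

```text
top {'vertical_fov': 50.6725, 'cx': 256.7644, 'cy': 196.3894, 'D': [-0.1336, 0.0, 0.0, 0.0, 0.0], 'cam_to_world': [[-0.0287, 0.9941, -0.1051, 0.4405], [-0.9996, -0.0283, 0.0053, 0.0171], [0.0023, 0.1052, 0.9944, 1.035], [0.0, 0.0, 0.0, 1.0]]}
scene {'vertical_fov': 44.7665, 'cx': 250.1195, 'cy': 193.8478, 'D': [-0.0015, 0.0, 0.0, 0.0, 0.0], 'cam_to_world': [[-0.424, -0.6153, 0.6646, 1.2357], [0.9056, -0.2956, 0.3041, 0.3126], [0.0094, 0.7308, 0.6825, 0.7261], [0.0, 0.0, 0.0, 1.0]]}
{'clock': 0.1, 'joints': array([ 1.19289088,  0.47769515,  0.02234595,  1.55630146, -0.01147568,
        1.10929543, -0.0831092 ]), 'qvel': array([ 3.76705000e-04, -1.57581238e-03,  4.63182416e-05, -2.66693161e-03,
       -4.03504317e-04, -4.52996403e-04, -1.28015595e-03]), 'tau': array([ 3.69605783e-03, -5.97764146e+01,  1.61269795e+00, -2.81956708e+01,
        1.27176617e-02,  4.99834932e-03,  3.99599841e-06]), 'tcp_pos': array([ 0.17976588, -0.65009885,  0.23045953]), 'orientation': array([-3.11152652e+00, -4.22348934e-01,  5.41878043e-04]), 'contact_force': array([ 0.02893058, -0.08710507, -0.28221575]), 'moment': array([-0.01708318,  0.04317438,  0.02270664]), 'gripper_force': 0.0, 'grip_width': 0.08531754284365113}
```

View pics/top0.png

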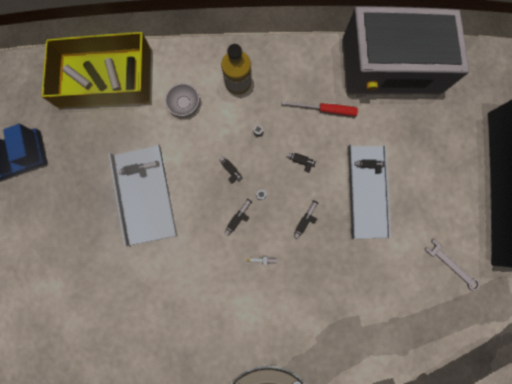

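View pics/scene0.png

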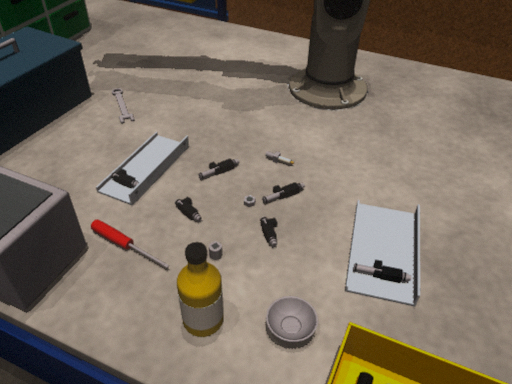

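```bash
cat > h.py <<'E'
import cv2,numpy as np
from bench import r
def cam(n):
    i=r.camera_info(n); f=192/np.tan(np.radians(i["vertical_fov"])/2)
    K=np.array([[f,0,i["cx"]],[0,f,i["cy"]],[0,0,1]]); T=np.array(i["cam_to_world"])
    return K,np.array(i["D"],float),T[:3,:3]@np.diag([1,-1,-1]),T[:3,3]
def ray(n,uv):
    K,D,R,t=cam(n); q=cv2.undistortPoints(np.float64(uv).reshape(-1,1,2),K,D)[:,0]
    return np.c_[q,np.ones(len(q))]@R.T,t
def plane(n,uv,z):
    d,t=ray(n,uv); return t+d*((z-t[2])/d[:,2])[:,None]
def proj(n,P):
    K,D,R,t=cam(n); return cv2.projectPoints(np.float64(P).reshape(-1,1,3),cv2.Rodrigues(R.T)[0],-R.T@t,K,D)[0][:,0]
def cloud(n,d):
    v,u=np.mgrid[:384,:512]; q,t=ray(n,np.c_[u.ravel(),v.ravel()]); return (t+q*d.reshape(-1,1)).reshape(384,512,3)
def ortho(n,img,z,x0,x1,y0,y1,s=1000):
    # row 0 = x1, col 0 = y1 (picture: x up, y left)
    X,Y=np.meshgrid(np.arange(x1,x0,-1/s),np.arange(y1,y0,-1/s),indexing="ij")
    m=proj(n,np.c_[X.ravel(),Y.ravel(),np.full(X.size,z)]).reshape(*X.shape,2).astype(np.float32)
    return cv2.remap(img,m[...,0],m[...,1],cv2.INTER_CUBIC)
E
python3 - <<'E'
from h import *
for n in("top","scene"):
    a=np.load(n+"0.npz"); o=ortho(n,a["p"],0.016,.27,.62,-.36,.42)
    cv2.imwrite(f"pics/o_{n}.png",cv2.convertScaleAbs(o,alpha=1.5,beta=10))
    C=cloud(n,a["d"]); z=C[...,2]
    print(n,"d0",(a["d"]==0).mean(), "table z",np.median(z[150:250,200:330]))
    # height profile across trays, x~0.4
    for lo,hi in((-.40,-.18),(.15,.40)):
        s=(abs(C[...,0]-.41)<.02)
        print([(round(y*1000),round(float(np.median(z[s&(abs(C[...,1]-y)<.002)]))*1000)) for y in np.arange(lo,hi,.004) if (s&(abs(C[...,1]-y)<.002)).any()])
E
```

```text
top d0 0.00372314453125 table z 0.001286833346888061
[(-400, 1), (-396, 1), (-392, 1), (-388, 1), (-384, 0), (-380, 0), (-376, 1), (-372, 0), (-368, 1), (-364, 1), (-360, 1), (-356, 1), (-352, 1), (-348, 1), (-344, 1), (-340, 1), (-336, 0), (-332, 1), (-328, 0), (-324, 1), (-320, 1), (-316, 1), (-312, 1), (-308, 1), (-304, 1), (-300, 0), (-296, 1), (-292, 1), (-288, 1), (-284, 1), (-280, 0), (-276, 1), (-272, 1), (-268, 1), (-264, 1), (-260, 0), (-256, 1), (-252, 0), (-248, 0), (-244, 2), (-240, 0), (-236, 1), (-232, 1), (-228, 1), (-224, 1), (-220, 1), (-216, 1), (-212, 1), (-208, 1), (-204, 1), (-200, 2), (-196, 0), (-192, 1), (-188, 0), (-184, 0), (-180, 1)]
[(150, 1), (154, 1), (158, 1), (162, 0), (166, 0), (170, 1), (174, 1), (178, 0), (182, 1), (186, 2), (190, 0), (194, 1), (198, 1), (202, 2), (206, 2), (210, 0), (214, 2), (218, 1), (222, 1), (226, 1), (230, 2), (234, 1), (238, 2), (242, 1), (246, 1), (250, 3), (254, 1), (258, 2), (262, 1), (266, 2), (270, 0), (274, 1), (278, 1), (282, 2), (286, 2), (290, 0), (294, 1), (298, 1), (302, 2), (306, 1), (310, 2), (314, 0), (318, 2),
[... 805 characters left out ...]
 (-200, 1), (-196, 0), (-192, 0), (-188, 1), (-184, 1), (-180, 0)]
[(150, 0), (154, 1), (158, 0), (162, 0), (166, -1), (170, 0), (174, 0), (178, 0), (182, 0), (186, 0), (190, 0), (194, 0), (198, 1), (202, 1), (206, 0), (210, 0), (214, 0), (218, 0), (222, 0), (226, 0), (230, 0), (234, 0), (238, 0), (242, 0), (246, 1), (250, 0), (254, 0), (258, -1), (262, 0), (266, 1), (270, 0), (274, 0), (278, 0), (282, 0), (286, 0), (290, 0), (294, 1), (298, 0), (302, 0), (306, 0), (310, 0), (314, 0), (318, 0), (322, 0), (326, 0), (330, 0), (334, 0), (338, 0), (342, 0), (346, 0), (350, 0), (354, 0), (358, 0), (362, 0), (366, 0), (370, 0), (374, 0), (378, -1), (382, 0), (386, 0), (390, 1), (394, 0), (398, 0)]
```

View pics/o_top.png

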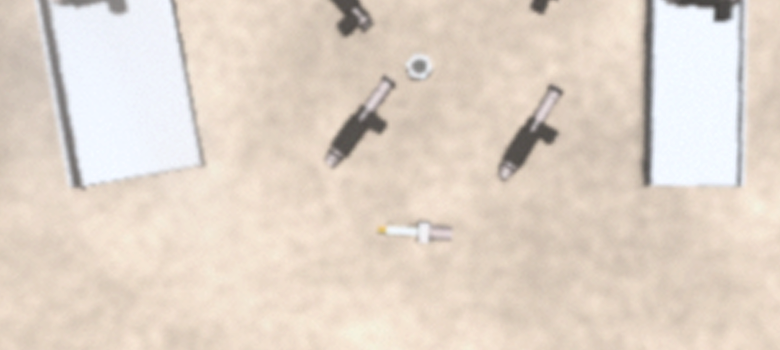

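View pics/o_scene.png

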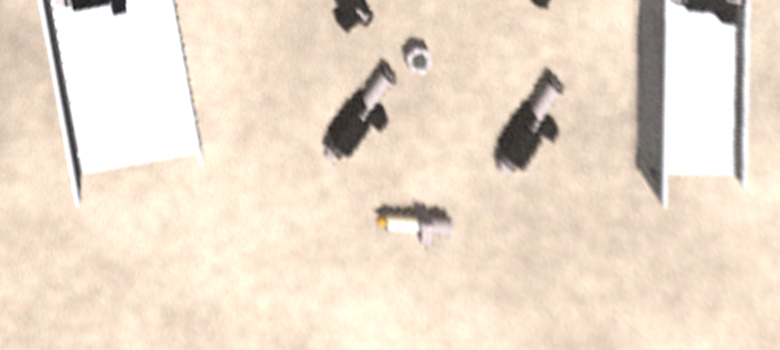

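```bash
python3 - <<'E'
from h import *
a=np.load("top0.npz"); o=ortho("top",a["p"],0.010,.43,.67,-.17,.13,2500)
cv2.imwrite("pics/c_top.png",cv2.convertScaleAbs(o,alpha=1.7,beta=10))
for n in("top","scene"):
    a=np.load(n+"0.npz"); C=cloud(n,a["d"]); z=C[...,2]
    m=((z>.007)&(z<.06)&(C[...,0]>.38)&(C[...,0]<.72)&(abs(C[...,1])<.4)).astype(np.uint8)
    k,L,S,ce=cv2.connectedComponentsWithStats(m)
    for j in range(1,k):
        if S[j,4]<15: continue
        P=C[L==j]*1000; xy=P[:,:2]; rc=cv2.minAreaRect(xy.astype(np.float32))
        print(n,S[j].tolist(),"mean",xy.mean(0).round(),"zmax",np.percentile(P[:,2],95).round(1),"rect",np.round(rc[0]),np.round(rc[1]),round(rc[2]))
    for x in(.5,.56):
      for lo,hi in((-.345,-.21),(.2,.40)):
        s=(abs(C[...,0]-x)<.01)
        print(x,[(round(y*1000),round(float(np.median(z[s&(abs(C[...,1]-y)<.002)]))*1000)) for y in np.arange(lo,hi,.004) if (s&(abs(C[...,1]-y)<.002)).any()])
E
```

```text
top [253, 129, 10, 8, 64] mean [713.   5.] zmax 31.7 rect [713.   5.] [13. 23.] 1
top [348, 143, 43, 96, 2062] mean [ 557. -275.] zmax 33.1 rect [ 555. -276.] [102. 240.] 89
top [108, 144, 69, 102, 3186] mean [564. 309.] zmax 31.8 rect [567. 304.] [252. 132.] 11
top [287, 153, 29, 19, 254] mean [ 638. -107.] zmax 23.2 rect [ 641. -105.] [73. 34.] 51
top [219, 156, 24, 27, 246] mean [618.  77.] zmax 23.6 rect [620.  84.] [77. 33.] 37
top [256, 189, 11, 11, 78] mean [554.   2.] zmax 15.8 rect [554.   1.] [26. 24.] 78
top [225, 198, 27, 37, 308] mean [496.  61.] zmax 23.0 rect [494.  56.] [ 34. 105.] 52
top [294, 200, 25, 39, 315] mean [ 485. -110.] zmax 23.4 rect [ 484. -116.] [ 34. 106.] 56
top [247, 257, 29, 7, 152] mean [388.   2.] zmax 21.7 rect [388.   6.] [70. 16.] 89
0.5 [(-345, 0), (-341, 1), (-337, 1), (-333, 0), (-329, 2), (-325, 15), (-321, 14), (-317, 7), (-313, 8), (-309, 7), (-305, 7), (-301, 6), (-297, 7), (-293, 7), (-289, 7), (-285, 7), (-281, 7), (-277, 7), (-273, 7), (-269, 7), (-265, 7), (-261, 8), (-257, 7), (-253, 6), (-249, 6), (-245, 7), (-241, 7), (-237, 8), (-
[... 4162 characters left out ...]
, (-297, 7), (-293, 6), (-289, 7), (-285, 7), (-281, 8), (-277, 8), (-273, 8), (-269, 6), (-265, 8), (-261, 8), (-257, 8), (-253, 9), (-233, 34), (-229, 16), (-225, 1), (-221, 0), (-217, 1), (-213, 0)]
0.56 [(200, 0), (204, 0), (208, 0), (212, 0), (216, 0), (220, 0), (224, 1), (228, 0), (232, 1), (236, 2), (240, 15), (244, 7), (248, 6), (252, 6), (256, 6), (260, 6), (264, 7), (268, 6), (272, 6), (276, 6), (280, 7), (284, 7), (288, 7), (292, 6), (296, 6), (300, 6), (304, 6), (308, 6), (312, 6), (316, 6), (320, 7), (324, 5), (328, 6), (332, 7), (336, 7), (340, 6), (344, 6), (348, 6), (352, 6), (356, 6), (360, 6), (364, 22), (368, 34), (376, 1), (380, 1), (384, 0), (388, 0), (392, 0), (396, 1)]
```

View pics/c_top.png

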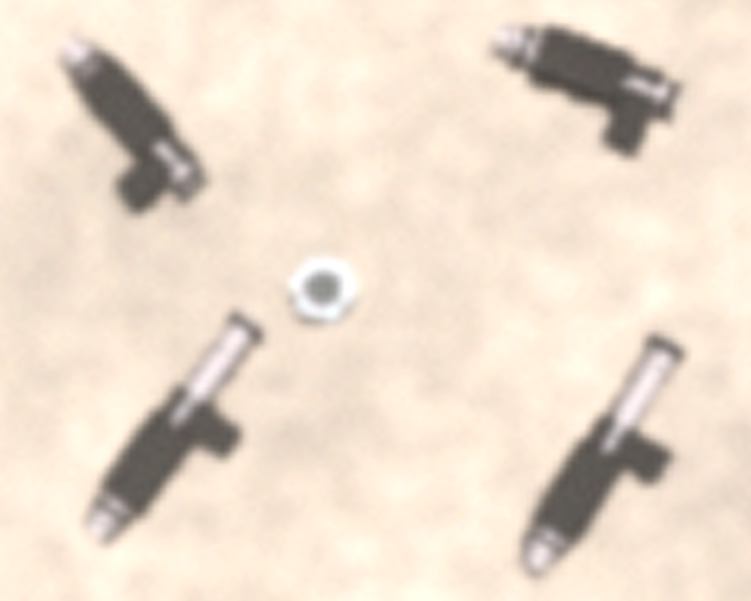

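```bash
python3 - <<'E'
from h import *
def fit(P):
    c=P.mean(0); w,V=np.linalg.eigh(np.cov((P-c).T)); v=V[:,-1]; 
    t=(P-c)@v; lo,hi=np.percentile(t,[0.5,99.5]); return c+v*(lo+hi)/2,v,hi-lo
# trays: rail tops by depth (both cameras), low wall tops
for n in("top","scene"):
    a=np.load(n+"0.npz"); C=cloud(n,a["d"])*1000; z=C[...,2]
    for nm,s in(("narrow",(C[...,1]<-200)&(C[...,1]>-345)),("wide",(C[...,1]>190)&(C[...,1]<400))):
        s=s&(C[...,0]>400)&(C[...,0]<710)
        for lab,m in(("tall",s&(z>25)&(z<40)),("low",s&(z>11)&(z<19))):
            if lab=="low": # keep only -y side
                y=C[...,1]-(C[...,0]-560)*(np.tan(np.radians(10.5)) if nm=="wide" else 0); m=m&(y<(255 if nm=="wide" else -312))
            c,v,L=fit(C[m][:,:2]); print(n,nm,lab,m.sum(),c.round(1),"ang",round(np.degrees(np.arctan2(v[1],v[0]))%180,1),"L",round(L))
# injectors: dark mask in orthos
for n in("top","scene"):
    a=np.load(n+"0.npz"); s=4
    for z,(x0,x1,y0,y1) in((.010,(.42,.68,-.19,.14)),(.016,(.55,.68,-.33,-.22)),(.016,(.55,.70,.23,.40))):
        o=ortho(n,a["p"],z,x0,x1,y0,y1,s*1000); g=o.max(2)
        m=(g<75).astype(np.uint8); m=cv2.morphologyEx(m,cv2.MORPH_CLOSE,np.ones((13,13)))
        m2=cv2.morphologyEx(m,cv2.MORPH_OPEN,cv2.getStructuringElement(cv2.MORPH_ELLIPSE,(65,65)))
        k,L,S,ce=cv2.connectedComponentsWithStats(m2)
        for j in range(1,k):
            if S[j,4]<4000: continue
            v,u=np.nonzero(L==j); P=np.c_[x1*1000-v/s,y1*1000-u/s]; rc=cv2.minAreaRect(P.astype(np.float32)); c,d,l=fit(P)
            print(n,z,"rect",np.round(rc[0],1),np.round(rc[1]),round(rc[2],1),"pca",c.round(1),round(np.degrees(np.arctan2(d[1],d[0]))%180,1),round(l))
E
```

```text
top narrow tall 310 [ 553.3 -241.4] ang 169.1 L 234
top narrow low 196 [ 553.9 -322.2] ang 179.4 L 238
top wide tall 379 [551.3 351.8] ang 178.0 L 230
top wide low 183 [572.5 242.6] ang 10.8 L 237
scene narrow tall 425 [ 555.  -237.2] ang 172.2 L 236
scene narrow low 226 [ 554.5 -323.7] ang 179.2 L 239
scene wide tall 434 [553.6 352.7] ang 1.2 L 235
scene wide low 201 [575.9 242.3] ang 10.8 L 238
top 0.01 rect [ 642.3 -102.8] [38. 23.] 69.9 pca [ 642.5 -102.7] 70.1 37
top 0.01 rect [627.1  80.7] [39. 20.] 42.9 pca [627.2  80.7] 40.9 38
top 0.01 rect [485.1  70.6] [20. 38.] 54.6 pca [485.1  70.7] 143.6 36
top 0.01 rect [ 473.9 -101.4] [20. 38.] 59.0 pca [ 473.8 -101.5] 148.1 37
top 0.016 rect [ 623.5 -286.2] [53. 25.] 73.6 pca [ 622.3 -285.9] 72.0 51
scene 0.01 rect [ 637.8 -114. ] [57. 35.] 50.6 pca [ 636.3 -113.2] 43.0 56
scene 0.01 rect [615.  72.] [55. 31.] 16.7 pca [614.6  73.2] 13.5 53
scene 0.01 rect [487.9  68.6] [35. 60.] 54.1 pca [489.1  70. ] 156.1 58
scene 0.01 rect [ 476.9 -104.1] [38. 62.] 59.7 pca [ 478.7 -102.6] 161.2 59
scene 0.01 rect [496.6  40.6] [19. 18.] 45.0 pca [496.5  40.7] 46.2 18
scene 0.01 rect [ 485.8 -131.4] [18. 17.] 45.0 pca [ 485.8 -131.5] 44.3 18
scene 0.016 rect [ 615.1 -231.6] [ 23. 130.] 90.0 pca [ 614.7 -231. ] 0.6 128
scene 0.016 rect [ 622.4 -293.4] [67. 37.] 68.7 pca [ 620.8 -293.1] 60.5 65
scene 0.016 rect [630.6 325.6] [33. 57.] 11.0 pca [632.4 325.2] 110.1 54
```

```bash
python3 - <<'E'
from h import *
for n in("top","scene"):
    C=cloud(n,np.load(n+"0.npz")["d"])*1000
    m=(C[...,1]<-400)&(C[...,1]>-800)&(C[...,2]>40)&(C[...,0]>0)&(C[...,0]<900); P=C[m]
    print(n,m.sum(),np.percentile(P,[1,10,50,90,99],axis=0).round())
    m=(C[...,2]>60)&(abs(C[...,1])<420)&(C[...,0]>300)&(C[...,0]<800);print("tall in work area",m.sum(),C[m].min(0).round(),C[m].max(0).round()) if m.any() else 0
E
```

```text
top 4267 [[ 357. -634.   41.]
 [ 430. -629.   52.]
 [ 736. -607.   93.]
 [ 870. -421.  164.]
 [ 897. -402.  166.]]
tall in work area 734 [ 441. -287.   86.] [ 800.   17. 1035.]
scene 6696 [[ 344. -789.   42.]
 [ 372. -712.   59.]
 [ 478. -620.  137.]
 [ 594. -608.  167.]
 [ 637. -603.  195.]]
```

Call:
servo_tool(
  commands=[
    [0,0,3,23,27,-6,0],
    [0,0,6,46,54,-12,0],
    [0,0,9,69,82,-18,0],
    [0,0,12,92,109,-24,0],
    [0,0,15,115,137,-30,0],
  ],
  force=60,
)

```text
clock: 0.52
tcp_pos: [0.2956, -0.512, 0.2007]
orientation: [-3.03, -0.829, 0.0]
contact_force: [-0.2, -1.2, -0.1]
grip_width: 0.0853
gripper_force: 0.0
```

Call:
servo_tool(
  commands=[
    [0,0,3,23,27,-6,0],
    [0,0,6,46,54,-12,0],
    [0,0,9,69,82,-18,0],
    [0,0,12,92,109,-24,0],
    [0,0,15,115,137,-30,0],
  ],
)

```text
clock: 0.93
tcp_pos: [0.4105, -0.3751, 0.1709]
orientation: [-2.896, -1.217, 0.0]
contact_force: [1.0, -0.4, 0.8]
grip_width: 0.0852
gripper_force: 0.0
```

Call:
servo_tool(
  commands=[
    [0,0,3,23,27,-6,0],
    [0,0,6,46,54,-12,0],
    [0,0,9,69,82,-18,0],
    [0,0,12,92,109,-24,0],
    [0,0,15,115,137,-30,0],
  ],
)

```text
clock: 1.35
tcp_pos: [0.5255, -0.2383, 0.1408]
orientation: [-2.712, -1.584, 0.001]
contact_force: [1.2, -1.6, -0.2]
grip_width: 0.0854
gripper_force: 0.0
```

Call:
servo_tool(
  commands=[
    [0,0,3,30,34,-15,0],
    [0,0,6,60,70,-30,0],
    [0,0,10,90,105,-50,0],
    [0,0,10,117,136.4,-70,0],
    [0,0,10,117,136.4,-80,0],
  ],
)

```text
clock: 1.77
tcp_pos: [0.6448, -0.0985, 0.0611]
orientation: [-2.563, -1.817, -0.006]
contact_force: [-0.1, 0.3, -0.1]
grip_width: 0.0854
gripper_force: 0.0
```

Call:
servo_tool(
  commands=[
    [0,0,0,0,0,-15,0],
    [0,0,0,0,0,-30,0],
    [0,0,0,0,0,-42,0],
    [0,0,0,0,0,-52,0],
    [0,0,0,0,0,-56,0],
  ],
)

```text
clock: 2.18
tcp_pos: [0.6403, -0.1051, 0.0036]
orientation: [-2.568, -1.809, 0.004]
contact_force: [0.6, -0.8, 0.1]
grip_width: 0.0855
gripper_force: 0.0
```

Call:
servo_tool(
  commands=[
    [0,0,0,0,0,0,1],
    [0,0,0,0,0,0,1],
    [0,0,0,0,0,0,1],
    [0,0,0,0,0,0,1],
    [0,0,0,0,0,0,1],
  ],
)

```text
clock: 2.6
tcp_pos: [0.6425, -0.1033, 0.0062]
orientation: [2.566, 1.811, 0.002]
contact_force: [-0.3, -0.7, 0.1]
grip_width: 0.0255
gripper_force: 0.0
```

Call:
servo_tool(
  commands=[
    [0,0,0,0,0,-1,1],
    [0,0,0,0,0,-1,1],
    [0,0,0,0,0,-1,1],
    [0,0,0,0,0,-1,1],
  ],
)

```text
clock: 2.93
tcp_pos: [0.6427, -0.1033, 0.006]
orientation: [2.565, 1.811, 0.002]
contact_force: [-2.0, -0.2, 8.9]
grip_width: 0.0185
gripper_force: 59.1
```

Call:
servo_tool(
  commands=[
    [0,0,0,0,0,10,1],
    [0,0,0,0,0,25,1],
    [0,0,0,0,0,45,1],
    [0,0,0,0,0,65,1],
    [0,0,0,0,0,75,1],
  ],
)

```text
clock: 3.35
tcp_pos: [0.6436, -0.1032, 0.083]
orientation: [2.564, 1.811, 0.005]
contact_force: [0.7, 0.4, 0.3]
grip_width: 0.0187
gripper_force: 58.9
```

Call:
servo_tool(
  commands=[
    [0,0,4,-12,-25,0,1],
    [0,0,8,-27,-60,0,1],
    [0,0,12,-45,-98,0,1],
    [0,0,16,-62,-135,0,1],
    [0,0,18.9,-75,-162,0,1],
  ],
)

```text
clock: 3.77
tcp_pos: [0.5647, -0.2695, 0.0798]
orientation: [2.233, 2.209, -0.003]
contact_force: [0.6, -0.9, -0.5]
grip_width: 0.0187
gripper_force: 58.9
```

Call:
servo_tool(
  commands=[
    [0,0,0,-3.5,-8.1,0,1],
    [0,0,0,-3.5,-8.1,0,1],
    [0,0,0,-3.5,-8.1,0,1],
    [0,0,0,-3.5,-8.1,0,1],
  ],
)

```text
clock: 4.1
tcp_pos: [0.5647, -0.2708, 0.0797]
orientation: [-2.231, -2.212, -0.003]
contact_force: [-0.5, 1.1, -1.0]
grip_width: 0.0183
gripper_force: 58.9
```

Call:
servo_tool(
  commands=[
    [0,0,0,-0.5,-2.6,-12,1],
    [0,0,0,-0.5,-2.6,-28,1],
    [0,0,0,-0.5,-2.6,-42,1],
    [0,0,0,-0.5,-2.6,-52,1],
    [0,0,0,-0.5,-2.6,-58,1],
  ],
)

```text
clock: 4.52
tcp_pos: [0.5623, -0.2745, 0.0191]
orientation: [-2.23, -2.209, 0.001]
contact_force: [-0.0, 1.1, -1.1]
grip_width: 0.0183
gripper_force: 58.9
```

Call:
servo_tool(
  commands=[
    [0,0,0,0,0,-3,1],
    [0,0,0,0,0,-6,1],
    [0,0,0,0,0,-8,1],
    [0,0,0,0,0,-8,1],
    [0,0,0,0,0,-8,1],
  ],
)

```text
clock: 4.93
tcp_pos: [0.5632, -0.276, 0.0137]
orientation: [2.234, 2.208, 0.0]
contact_force: [-0.8, -0.1, -0.9]
grip_width: 0.0187
gripper_force: 58.9
```

Call:
servo_tool(
  commands=[
    [0,0,0,0.5,2.3,-0.7,1],
    [0,0,0,0.5,2.3,-1.3,1],
    [0,0,0,0.5,2.3,-1.3,1],
    [0,0,0,0.5,2.3,-1.3,1],
  ],
)

```text
clock: 5.27
tcp_pos: [0.5635, -0.2736, 0.0122]
orientation: [2.234, 2.209, 0.0]
contact_force: [0.4, -0.2, -0.9]
grip_width: 0.0181
gripper_force: 58.9
```

Call:
servo_tool(
  commands=[
    [0,0,0,0,0,-0.5,1],
    [0,0,0,0,0,-1,1],
    [0,0,0,0,0,-1,1],
  ],
)

```text
clock: 5.52
tcp_pos: [0.5636, -0.2736, 0.012]
orientation: [2.234, 2.209, -0.0]
contact_force: [-3.3, 1.2, 7.5]
grip_width: 0.0184
gripper_force: 60.0
```

Call:
servo_tool(
  commands=[
    [0,0,0,0,0,0,0.6],
    [0,0,0,0,0,0,0.6],
    [0,0,0,0,0,0,0.6],
    [0,0,0,0,0,0,0.6],
  ],
)

```text
clock: 5.85
tcp_pos: [0.5634, -0.2736, 0.0109]
orientation: [-2.234, -2.209, -0.0]
contact_force: [0.9, -0.5, -0.2]
grip_width: 0.0337
gripper_force: 0.0
```

Call:
servo_tool(
  commands=[
    [0,0,0,0,0,5,0.6],
    [0,0,0,0,0,15,0.6],
    [0,0,0,0,0,30,0.5],
    [0,0,0,0,0,50,0.3],
    [0,0,0,0,0,70,0],
  ],
)

```text
clock: 6.27
tcp_pos: [0.5633, -0.2735, 0.0823]
orientation: [-2.233, -2.209, -0.0]
contact_force: [0.4, 0.1, 1.2]
grip_width: 0.0655
gripper_force: 0.0
```

Call:
servo_tool(
  commands=[
    [0,0,-4,4,20,0,0],
    [0,0,-9,11,58,0,0],
    [0,0,-14,18,98,0,0],
    [0,0,-20,25,138,0,0],
    [0,0,-25,32,178,0,0],
  ],
)

```text
clock: 6.68
tcp_pos: [0.5959, -0.094, 0.0822]
orientation: [2.663, 1.665, 0.002]
contact_force: [1.1, 0.4, 0.5]
grip_width: 0.0857
gripper_force: 0.0
```

Call:
servo_tool(
  commands=[
    [0,0,-4,7,40,0,0],
    [0,0,-9,14,80,0,0],
    [0,0,-14,22,120,-7,0],
    [0,0,-19,28,155,-14,0],
    [0,0,-21.8,32.5,176.9,-22,0],
  ],
)

```text
clock: 7.1
tcp_pos: [0.6286, 0.0876, 0.0604]
orientation: [-2.925, -1.14, -0.005]
contact_force: [0.3, 0.3, 0.4]
grip_width: 0.085
gripper_force: 0.0
```

Call:
servo_tool(
  commands=[
    [0,0,0,0,0,0,0],
    [0,0,0,0,0,-10,0],
    [0,0,0,0,0,-23,0],
    [0,0,0,0,0,-30,0],
    [0,0,0,0,0,-32,0],
  ],
)

```text
clock: 7.52
tcp_pos: [0.6265, 0.0789, 0.0249]
orientation: [2.928, 1.137, -0.006]
contact_force: [0.0, -0.1, -0.2]
grip_width: 0.0852
gripper_force: 0.0
```

Call:
servo_tool(
  commands=[
    [0,0,0,0,0,-6,0],
    [0,0,0,0,0,-13,0],
    [0,0,0,0,0,-19,0],
    [0,0,0,0,0,-21,0],
    [0,0,0,0,0,-21,0.3],
  ],
)

```text
clock: 7.93
tcp_pos: [0.6275, 0.0812, 0.0053]
orientation: [-2.927, -1.14, 0.002]
contact_force: [0.2, 0.6, -0.0]
grip_width: 0.0751
gripper_force: 0.0
```

Call:
servo_tool(
  commands=[
    [0,0,0,0,0,0,1],
    [0,0,0,0,0,0,1],
    [0,0,0,0,0,0,1],
    [0,0,0,0,0,0,1],
    [0,0,0,0,0,0,1],
  ],
)

```text
clock: 8.35
tcp_pos: [0.6285, 0.0814, 0.0067]
orientation: [2.927, 1.14, 0.002]
contact_force: [-0.2, -0.3, 0.2]
grip_width: 0.0185
gripper_force: 59.2
```

Call:
servo_tool(
  commands=[
    [0,0,0,0,0,0,1],
    [0,0,0,0,0,0,1],
    [0,0,0,0,0,0,1],
  ],
)

```text
clock: 8.6
tcp_pos: [0.6284, 0.0814, 0.0066]
orientation: [2.927, 1.14, 0.002]
contact_force: [0.1, 0.3, 5.2]
grip_width: 0.0186
gripper_force: 60.1
```

Call:
servo_tool(
  commands=[
    [0,0,0,0,0,10,1],
    [0,0,0,0,0,28,1],
    [0,0,0,0,0,48,1],
    [0,0,2,-4,-11,65,1],
    [0,0,6,-13,-34,75,1],
  ],
)

```text
clock: 9.02
tcp_pos: [0.6164, 0.0515, 0.0835]
orientation: [-2.858, -1.301, -0.007]
contact_force: [0.0, 0.6, 0.3]
grip_width: 0.0181
gripper_force: 59.4
```

Call:
servo_tool(
  commands=[
    [0,0,5,-13,-36,0,1],
    [0,0,10,-26,-71,0,1],
    [0,0,15,-39,-106,0,1],
    [0,0,20,-52,-142,0,1],
    [0,0,25,-65,-177,0,1],
  ],
)

```text
clock: 9.43
tcp_pos: [0.5487, -0.1314, 0.0812]
orientation: [-2.512, -1.887, 0.001]
contact_force: [0.5, -1.3, -0.5]
grip_width: 0.0181
gripper_force: 59.3
```

Call:
servo_tool(
  commands=[
    [0,0,5,-13,-36,0,1],
    [0,0,10,-26,-72,0,1],
    [0,0,15.8,-39,-108,0,1],
    [0,0,15.8,-48,-133,0,1],
    [0,0,15.8,-51.1,-141.3,0,1],
  ],
)

```text
clock: 9.85
tcp_pos: [0.4955, -0.277, 0.0809]
orientation: [2.242, 2.201, -0.005]
contact_force: [-0.6, -0.0, -0.4]
grip_width: 0.0181
gripper_force: 59.4
```

Call:
servo_tool(
  commands=[
    [0,0,0,0,0,0,1],
    [0,0,0,0,0,0,1],
    [0,0,0,0,0,-12,1],
    [0,0,0,0,0,-24,1],
    [0,0,0,0,0,-36,1],
  ],
)

```text
clock: 10.27
tcp_pos: [0.4993, -0.269, 0.0436]
orientation: [-2.23, -2.212, -0.001]
contact_force: [-0.5, -0.1, -2.3]
grip_width: 0.0185
gripper_force: 59.4
```

Call:
servo_tool(
  commands=[
    [0,0,0,0,0,-8,1],
    [0,0,0,0,0,-18,1],
    [0,0,0,0,0,-26,1],
    [0,0,0,0,0,-28,1],
    [0,0,0,0,0,-28,1],
  ],
)

```text
clock: 10.68
tcp_pos: [0.4984, -0.2707, 0.0161]
orientation: [-2.233, -2.208, 0.001]
contact_force: [-0.2, -0.4, -0.6]
grip_width: 0.0183
gripper_force: 59.4
```

Call:
servo_tool(
  commands=[
    [0,0,0,0,0,0,1],
    [0,0,0,0,0,0,1],
  ],
)

```text
clock: 10.85
tcp_pos: [0.4993, -0.2712, 0.0175]
orientation: [2.233, 2.208, 0.001]
contact_force: [0.5, -0.7, -0.3]
grip_width: 0.0185
gripper_force: 59.4
```

Well placed (target 499.3, −270.9). Lower to 12.4, release, retreat.

Call:
servo_tool(
  commands=[
    [0,0,0,0,0.3,-2,1],
    [0,0,0,0,0.3,-4,1],
    [0,0,0,0,0.3,-5.2,1],
    [0,0,0,0,0.3,-5.7,1],
    [0,0,0,0,0.3,-5.7,1],
  ],
)

```text
clock: 11.27
tcp_pos: [0.499, -0.2709, 0.0125]
orientation: [2.233, 2.208, -0.001]
contact_force: [-3.6, 2.3, 11.9]
grip_width: 0.0184
gripper_force: 61.0
```

Call:
servo_tool(
  commands=[
    [0,0,0,0,0,0,0.6],
    [0,0,0,0,0,0,0.6],
    [0,0,0,0,0,0,0.6],
    [0,0,0,0,0,0,0.6],
  ],
)

```text
clock: 11.6
tcp_pos: [0.4988, -0.2707, 0.0112]
orientation: [-2.234, -2.209, -0.0]
contact_force: [1.0, 1.4, 0.1]
grip_width: 0.0341
gripper_force: 0.0
```

Call:
servo_tool(
  commands=[
    [0,0,0,0,0,5,0.6],
    [0,0,0,0,0,15,0.6],
    [0,0,0,0,0,30,0.5],
    [0,0,0,0,0,50,0.3],
    [0,0,0,0,0,70,0],
  ],
)

```text
clock: 12.02
tcp_pos: [0.4987, -0.2705, 0.0826]
orientation: [-2.233, -2.209, -0.0]
contact_force: [-0.7, 0.0, 0.6]
grip_width: 0.0651
gripper_force: 0.0
```

Call:
servo_tool(
  commands=[
    [0,0,5,-2,14,0,0],
    [0,0,11,-4,30,0,0],
    [0,0,17,-7,50,0,0],
    [0,0,23,-10,70,0,0],
    [0,0,29,-13,90,0,0],
  ],
)

```text
clock: 12.43
tcp_pos: [0.4859, -0.1801, 0.0823]
orientation: [1.603, 2.701, -0.0]
contact_force: [0.3, -0.8, -0.3]
grip_width: 0.0855
gripper_force: 0.0
```

Call:
servo_tool(
  commands=[
    [0,0,6,-3,20,0,0],
    [0,0,12,-6,40,-5,0],
    [0,0,18,-9,58,-12,0],
    [0,0,24,-11,72,-18,0],
    [0,0,29.8,-12.7,79.6,-22,0],
  ],
)

```text
clock: 12.85
tcp_pos: [0.4731, -0.0992, 0.0599]
orientation: [0.85, 3.024, 0.0]
contact_force: [-0.5, -0.8, 0.4]
grip_width: 0.0855
gripper_force: 0.0
```

Call:
servo_tool(
  commands=[
    [0,0,0,0,0,0,0],
    [0,0,0,0,0,-10,0],
    [0,0,0,0,0,-23,0],
    [0,0,0,0,0,-32,0],
    [0,0,0,0,0,-34,0],
  ],
)

```text
clock: 13.27
tcp_pos: [0.4719, -0.1018, 0.0234]
orientation: [-0.865, -3.017, 0.001]
contact_force: [-0.4, 1.3, 0.4]
grip_width: 0.0853
gripper_force: 0.0
```

Call:
servo_tool(
  commands=[
    [0,0,0,0,0,0,0],
    [0,0,0,0,0,0,0],
  ],
)

```text
clock: 13.43
tcp_pos: [0.4731, -0.1012, 0.0251]
orientation: [-0.863, -3.02, 0.0]
contact_force: [0.2, 0.0, 0.1]
grip_width: 0.0852
gripper_force: 0.0
```

Call:
servo_tool(
  commands=[
    [0,0,0,0,0,-6,0],
    [0,0,0,0,0,-13,0],
    [0,0,0,0,0,-18,0],
    [0,0,0,0,0,-19,0.3],
    [0,0,0,0,0,-19,1],
  ],
  force=80,
)

```text
clock: 13.85
tcp_pos: [0.4727, -0.101, 0.0058]
orientation: [-0.861, -3.02, 0.0]
contact_force: [0.2, 0.2, 0.0]
grip_width: 0.0638
gripper_force: 0.0
```

Call:
servo_tool(
  commands=[
    [0,0,0,0,0,0,1],
    [0,0,0,0,0,0,1],
    [0,0,0,0,0,0,1],
    [0,0,0,0,0,0,1],
    [0,0,0,0,0,0,1],
  ],
)

```text
clock: 14.27
tcp_pos: [0.4733, -0.1011, 0.0069]
orientation: [0.862, 3.021, -0.001]
contact_force: [-1.0, -0.4, 6.7]
grip_width: 0.0178
gripper_force: 78.7
```

Call:
servo_tool(
  commands=[
    [0,0,0,0,0,0,1],
    [0,0,0,0,0,0,1],
  ],
)

```text
clock: 14.43
tcp_pos: [0.4733, -0.1012, 0.0069]
orientation: [0.862, 3.02, -0.0]
contact_force: [-1.4, -0.1, 5.9]
grip_width: 0.0176
gripper_force: 78.7
```

Call:
servo_tool(
  commands=[
    [0,0,0,0,0,10,1],
    [0,0,0,0,0,28,1],
    [0,0,0,0,0,48,1],
    [0,0,-2,3,12,65,1],
    [0,0,-6,8,35,75,1],
  ],
)

```text
clock: 14.85
tcp_pos: [0.4814, -0.0686, 0.0832]
orientation: [1.028, 2.967, -0.002]
contact_force: [0.7, -0.1, -0.4]
grip_width: 0.0178
gripper_force: 78.1
```

Call:
servo_tool(
  commands=[
    [0,0,-4,8,36,0,1],
    [0,0,-8,16,72,0,1],
    [0,0,-13,24,108,0,1],
    [0,0,-17,32,144,0,1],
    [0,0,-21,40,180,0,1],
  ],
)

```text
clock: 15.27
tcp_pos: [0.5212, 0.1156, 0.0821]
orientation: [1.548, 2.733, 0.001]
contact_force: [0.1, -0.5, 0.0]
grip_width: 0.0178
gripper_force: 78.2
```

Call:
servo_tool(
  commands=[
    [0,0,-4,8,36,0,1],
    [0,0,-8,16,72,0,1],
    [0,0,-12,24,108,0,1],
    [0,0,-16,32,143,0,1],
    [0,0,-20.3,39,173,0,1],
  ],
)

```text
clock: 15.68
tcp_pos: [0.56, 0.29, 0.0822]
orientation: [-2.003, -2.419, -0.002]
contact_force: [0.3, 0.9, 0.1]
grip_width: 0.0175
gripper_force: 78.2
```

Call:
servo_tool(
  commands=[
    [0,0,0,5,22,0,1],
    [0,0,0,8.3,37.2,0,1],
    [0,0,0,8.3,37.2,0,1],
    [0,0,0,8.3,37.2,-10,1],
    [0,0,0,8.3,37.2,-20,1],
  ],
)

```text
clock: 16.1
tcp_pos: [0.5688, 0.3227, 0.0611]
orientation: [2.002, 2.42, 0.0]
contact_force: [-0.1, -0.3, -1.4]
grip_width: 0.0176
gripper_force: 78.2
```

Call:
servo_tool(
  commands=[
    [0,0,0,0,0,-12,1],
    [0,0,0,0,0,-24,1],
    [0,0,0,0,0,-34,1],
    [0,0,0,0,0,-38,1],
    [0,0,0,0,0,-38,1],
  ],
)

```text
clock: 16.52
tcp_pos: [0.5675, 0.3231, 0.0215]
orientation: [-2.001, -2.421, 0.004]
contact_force: [-0.7, -0.2, -1.5]
grip_width: 0.0174
gripper_force: 78.2
```

Call:
servo_tool(
  commands=[
    [0,0,0,0,0,0,1],
    [0,0,0,0,0,0,1],
  ],
)

```text
clock: 16.68
tcp_pos: [0.5688, 0.3244, 0.0238]
orientation: [2.001, 2.422, 0.001]
contact_force: [0.3, -0.7, -0.4]
grip_width: 0.018
gripper_force: 78.2
```

Call:
servo_tool(
  commands=[
    [0,0,0,0,-0.3,-4,1],
    [0,0,0,0,-0.3,-8,1],
    [0,0,0,0,-0.3,-10.5,1],
    [0,0,0,0,-0.3,-11.5,1],
    [0,0,0,0,-0.3,-11.5,1],
  ],
)

```text
clock: 17.1
tcp_pos: [0.5685, 0.3238, 0.013]
orientation: [2.001, 2.421, -0.0]
contact_force: [-2.5, -2.5, 9.5]
grip_width: 0.0179
gripper_force: 79.6
```

Call:
servo_tool(
  commands=[
    [0,0,0,0,0,0,0.6],
    [0,0,0,0,0,0,0.6],
    [0,0,0,0,0,0,0.6],
    [0,0,0,0,0,0,0.6],
  ],
)

```text
clock: 17.43
tcp_pos: [0.5684, 0.3238, 0.0116]
orientation: [-2.001, -2.422, 0.0]
contact_force: [-0.3, 0.7, -0.8]
grip_width: 0.0341
gripper_force: 0.0
```

Call:
servo_tool(
  commands=[
    [0,0,0,0,0,5,0.6],
    [0,0,0,0,0,15,0.6],
    [0,0,0,0,0,30,0.5],
    [0,0,0,0,0,50,0.3],
    [0,0,0,0,0,70,0],
  ],
)

```text
clock: 17.85
tcp_pos: [0.5685, 0.324, 0.0838]
orientation: [-2.001, -2.422, -0.001]
contact_force: [-0.0, 0.5, -0.9]
grip_width: 0.0653
gripper_force: 0.0
```

Call:
servo_tool(
  commands=[
    [0,0,4,-6,-18,0,0],
    [0,0,10,-16,-48,0,0],
    [0,0,15,-27,-82,0,0],
    [0,0,20,-38,-116,0,0],
    [0,0,25,-49,-148,0,0],
  ],
)

```text
clock: 18.27
tcp_pos: [0.5194, 0.1743, 0.0833]
orientation: [1.423, 2.799, 0.001]
contact_force: [1.1, -0.2, -0.8]
grip_width: 0.0852
gripper_force: 0.0
```

Call:
servo_tool(
  commands=[
    [0,0,5,-10,-32,-5,0],
    [0,0,10,-20,-62,-10,0],
    [0,0,15,-29,-86,-16,0],
    [0,0,18.3,-34,-101,-20,0],
    [0,0,18.3,-35.2,-104.8,-24,0],
  ],
)

```text
clock: 18.68
tcp_pos: [0.4837, 0.0673, 0.0585]
orientation: [0.97, 2.987, -0.004]
contact_force: [-0.3, -0.1, -0.4]
grip_width: 0.0853
gripper_force: 0.0
```

Call:
servo_tool(
  commands=[
    [0,0,0,0,0,0,0],
    [0,0,0,0,0,-10,0],
    [0,0,0,0,0,-23,0],
    [0,0,0,0,0,-32,0],
    [0,0,0,0,0,-34,0],
  ],
)

```text
clock: 19.1
tcp_pos: [0.4832, 0.072, 0.0218]
orientation: [-0.964, -2.987, 0.001]
contact_force: [-0.2, -1.4, -0.6]
grip_width: 0.0854
gripper_force: 0.0
```

Call:
servo_tool(
  commands=[
    [0,0,0,0,0,0,0],
    [0,0,0,0,0,0,0],
  ],
)

```text
clock: 19.27
tcp_pos: [0.4841, 0.0717, 0.0235]
orientation: [-0.965, -2.989, -0.0]
contact_force: [0.1, 0.1, 0.9]
grip_width: 0.0854
gripper_force: 0.0
```

Call:
servo_tool(
  commands=[
    [0,0,0,0,0,-6,0],
    [0,0,0,0,0,-12,0],
    [0,0,0,0,0,-16,0],
    [0,0,0,0,0,-17,0.3],
    [0,0,0,0,0,-17,1],
  ],
)

```text
clock: 19.68
tcp_pos: [0.4839, 0.0709, 0.0064]
orientation: [-0.967, -2.988, 0.001]
contact_force: [-0.3, 0.2, 0.2]
grip_width: 0.0642
gripper_force: 0.0
```

Call:
servo_tool(
  commands=[
    [0,0,0,0,0,0,1],
    [0,0,0,0,0,0,1],
    [0,0,0,0,0,0,1],
    [0,0,0,0,0,0,1],
    [0,0,0,0,0,0,1],
  ],
)

```text
clock: 20.1
tcp_pos: [0.4844, 0.071, 0.0073]
orientation: [0.967, 2.989, -0.0]
contact_force: [-1.4, -0.9, 4.3]
grip_width: 0.0176
gripper_force: 78.7
```

Call:
servo_tool(
  commands=[
    [0,0,0,0,0,0,1],
    [0,0,0,0,0,0,1],
  ],
)

```text
clock: 20.27
tcp_pos: [0.4844, 0.071, 0.0073]
orientation: [0.967, 2.988, -0.0]
contact_force: [-1.4, -0.3, 4.3]
grip_width: 0.0177
gripper_force: 78.7
```

Call:
servo_tool(
  commands=[
    [0,0,0,0,0,10,1],
    [0,0,0,0,0,28,1],
    [0,0,0,0,0,48,1],
    [0,0,-4,1,12,65,1],
    [0,0,-9,3,35,75,1],
  ],
)

```text
clock: 20.68
tcp_pos: [0.4878, 0.1036, 0.0837]
orientation: [1.209, 2.898, -0.002]
contact_force: [0.7, -0.1, -1.4]
grip_width: 0.0179
gripper_force: 78.3
```

Call:
servo_tool(
  commands=[
    [0,0,-6,3,36,0,1],
    [0,0,-12,6,72,0,1],
    [0,0,-18,9,108,0,1],
    [0,0,-24,12,140,0,1],
    [0,0,-29,14,170,0,1],
  ],
)

```text
clock: 21.1
tcp_pos: [0.5011, 0.2785, 0.0827]
orientation: [-1.892, -2.507, -0.002]
contact_force: [0.5, -0.7, -0.2]
grip_width: 0.0179
gripper_force: 78.2
```

Call:
servo_tool(
  commands=[
    [0,0,-5.3,2.5,25,0,1],
    [0,0,-5.3,3.4,35.8,0,1],
    [0,0,-5.3,3.4,35.8,0,1],
    [0,0,-5.3,3.4,35.8,-10,1],
    [0,0,-5.3,3.4,35.8,-20,1],
  ],
)

```text
clock: 21.52
tcp_pos: [0.5052, 0.3096, 0.0613]
orientation: [2.001, 2.42, -0.001]
contact_force: [0.7, -0.4, -1.2]
grip_width: 0.0177
gripper_force: 78.3
```

Call:
servo_tool(
  commands=[
    [0,0,0,0,0,-12,1],
    [0,0,0,0,0,-24,1],
    [0,0,0,0,0,-34,1],
    [0,0,0,0,0,-38,1],
    [0,0,0,0,0,-38,1],
  ],
)

```text
clock: 21.93
tcp_pos: [0.5037, 0.3108, 0.022]
orientation: [-2.001, -2.421, 0.004]
contact_force: [-0.8, -0.6, -1.4]
grip_width: 0.0177
gripper_force: 78.3
```

Call:
servo_tool(
  commands=[
    [0,0,0,0,0,0,1],
    [0,0,0,0,0,0,1],
  ],
)

```text
clock: 22.1
tcp_pos: [0.5049, 0.3122, 0.0242]
orientation: [2.001, 2.422, 0.001]
contact_force: [-0.2, 0.1, 0.0]
grip_width: 0.0175
gripper_force: 78.3
```

Then retreat high toward the robot's front, clear of both trays for the check.

Call:
servo_tool(
  commands=[
    [0,0,0,0,-0.3,-4,1],
    [0,0,0,0,-0.3,-8,1],
    [0,0,0,0,-0.3,-10.5,1],
    [0,0,0,0,-0.3,-11.5,1],
    [0,0,0,0,-0.3,-11.5,1],
  ],
)

```text
clock: 22.52
tcp_pos: [0.5047, 0.3115, 0.0133]
orientation: [2.001, 2.421, -0.0]
contact_force: [-2.8, -2.3, 12.0]
grip_width: 0.0176
gripper_force: 79.9
```

Call:
servo_tool(
  commands=[
    [0,0,0,0,0,0,0.6],
    [0,0,0,0,0,0,0.6],
    [0,0,0,0,0,0,0.6],
    [0,0,0,0,0,0,0.6],
  ],
)

```text
clock: 22.85
tcp_pos: [0.5046, 0.3115, 0.0121]
orientation: [-2.001, -2.422, 0.0]
contact_force: [0.2, -0.6, -0.7]
grip_width: 0.034
gripper_force: 0.0
```

Call:
servo_tool(
  commands=[
    [0,0,0,0,0,5,0.6],
    [0,0,0,0,0,15,0.6],
    [0,0,0,0,0,30,0.5],
    [0,0,0,0,0,55,0.3],
    [0,0,0,0,0,90,0],
  ],
)

```text
clock: 23.27
tcp_pos: [0.5032, 0.3105, 0.1019]
orientation: [-2.0, -2.421, 0.006]
contact_force: [0.7, -0.7, -0.5]
grip_width: 0.0658
gripper_force: 0.0
```

Call:
servo_tool(
  commands=[
    [0,0,0,-5,-35,10,0],
    [0,0,0,-10,-70,20,0],
    [0,0,0,-15,-110,30,0],
    [0,0,0,-20,-150,40,0],
    [0,0,0,-25,-190,50,0],
  ],
)

```text
clock: 23.68
tcp_pos: [0.4792, 0.12, 0.1536]
orientation: [2.0, 2.422, 0.001]
contact_force: [2.2, -0.6, -0.1]
grip_width: 0.0855
gripper_force: 0.0
```

Call:
servo_tool(
  commands=[
    [0,0,0,0,-35,0,0],
    [0,0,0,0,-70,0,0],
    [0,0,0,0,-100,0,0],
    [0,0,0,0,-110,0,0],
    [0,0,0,0,-110,0,0],
  ],
)

```text
clock: 24.1
tcp_pos: [0.4796, 0.0083, 0.1529]
orientation: [2.007, 2.415, -0.001]
contact_force: [-0.1, -0.5, -0.3]
grip_width: 0.0855
gripper_force: 0.0
```

```bash
python3 - <<'E'
from h import *
for n in("top","scene"):
    p,d=r.grab_frame(n); np.savez(n+"1.npz",p=p,d=d); cv2.imwrite(f"pics/{n}1.png",p)
    A=ortho(n,p,.016,.42,.70,.22,.39,2000); B=ortho(n,p,.016,.42,.70,-.35,-.20,2000)
    if n=="top": ims=[A,B]
    else: ims=[A[:,:],B]
    cv2.imwrite(f"pics/f_{n}.png",cv2.convertScaleAbs(np.hstack(ims),alpha=1.4))
    for x0,x1,y0,y1 in((.45,.70,.22,.37),(.45,.67,-.32,-.22)):
        o=ortho(n,p,.016,x0,x1,y0,y1,4000)
        m=cv2.morphologyEx((o.max(2)<75).astype(np.uint8),cv2.MORPH_CLOSE,np.ones((13,13)))
        m=cv2.morphologyEx(m,cv2.MORPH_OPEN,cv2.getStructuringElement(cv2.MORPH_ELLIPSE,(65,65)))
        k,L,S,ce=cv2.connectedComponentsWithStats(m)
        for j in range(1,k):
            if S[j,4]>4000:
                v,u=np.nonzero(L==j); rc=cv2.minAreaRect(np.c_[x1*1000-v/4,y1*1000-u/4].astype(np.float32)); print(n,np.round(rc[0],1),np.round(rc[1]),round(rc[2],1))
E
```

```text
top [503.4 315.7] [17. 31.] 9.5
top [ 624.7 -280. ] [38. 20.] 88.5
top [ 563.5 -275.2] [37. 20.] 90.0
top [ 498.8 -277.5] [39. 18.] 90.0
scene [630.7 325.3] [33. 56.] 11.0
scene [570.5 318.9] [34. 58.] 9.5
scene [507.2 305. ] [36. 58.] 10.8
scene [ 560.  -231.4] [220.  23.] -0.0
scene [ 620.4 -292.5] [63. 39.] 79.3
scene [ 563.7 -281.9] [66. 39.] 71.0
scene [ 495.6 -286. ] [74. 42.] 81.6
```

View pics/f_top.png

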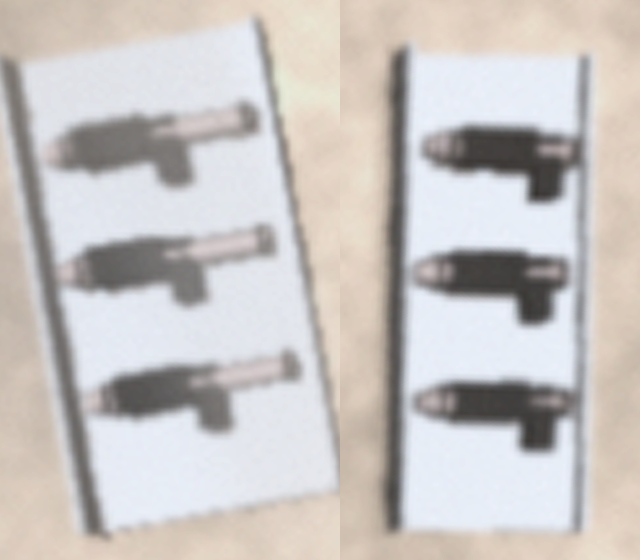

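View pics/scene1.png

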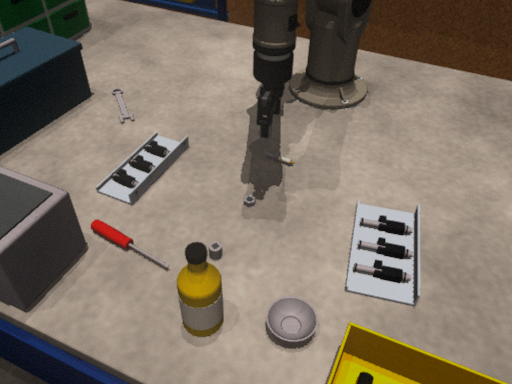

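```bash
python3 -c "
from bench import r
print(r.hand_in())"
```

```text
the job is handed in; nothing more can be done
None
```

The two short injectors now lie in the narrow tray and the two long ones in the wide tray, flat and square with nozzles toward the tall rail; the final pictures show the samples, nut, socket and plug where they were, and the job was handed in at about 24 s.

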